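# Open up the hex key drawer and the wall anchor box

### The arm

A 6-joint arm with a two-finger parallel gripper is mounted at the origin on the work surface. World frame = base frame: x ahead of the robot, y to its left, z up, the work surface at z = 0. Lengths are in m, angles in rad, forces in N, time in s.
With the tool pointing down it reaches from about 0.35 to 0.775 m from the base axis. Payload 5.5 kg.
Tool frame: the origin (TCP) lies at the very end of the fingers, on their centre line; the grasp point (between the pads) lies 19 mm behind it; z points along the fingers, y is the line along which they close (so a half turn about z gives the same grasp; the last joint's range is limited). The gripper opens to 85 mm and grips with 20 to 120 N. Pads are 22 mm wide; open, the fingers measure 114 mm over their backs; the gripper's body (76 mm by 85 mm) begins 54 mm behind the grasp point. The pads swing forward as they close: fully open they stand 13 mm farther back than shut.
Start: joints at [-1.348, 0.313, 0.046, 1.304, 0, 1.431], TCP at [0.204, -0.538, 0.231] pointing down, gripper open.
Joint ranges: [-2.76, 2.76], [-0.86, 1.69], [-1.03, 1.26], [-2.2, 2.34], [-1.47, 1.5], [-3.14, 3.14]. Speed limits (rad/s): [2.57, 2.57, 3.14, 3.14, 3.14, 3.14].

### API

Orientations are given as a unit quaternion [x, y, z, w].
In Python, from station import status, read_camera, ticket gives the robot as it stands. The module is installed in compiled form; this text tells all that it offers.
- The arm moves only by the tool step_arm, never from a script. Its argument "plan" is a list of rows, each a list of 7 numbers: the turn, a rotation vector about the tool's x, y, z in degrees, then the shift along the tool's x, y, z in mm, then the opening, from 0 (shut) to 1 (fully open). A call has 1 to 5 rows; each row is the pose to reach, as a shift and turn from the pose commanded when the call began, along the tool's axes at that moment; what a row does not reach only later rows make up. A row lasts 1/10 s, in which the tool goes at most 50 mm and 8.59 degrees, less where a joint would pass 70% of its speed; a pose out of reach is approached as far as the arm can. A call with a gripper value outside its range is refused whole. The fingers move at their own pace and stop on an object; "squeeze" is the grip in N (left out, the last holds). Time passes only in rows, so rows that repeat a pose let the fingers close. It gives the time, the measured TCP pose, the force, the opening and the grip force at its end, in the units of the state.
- status.get_obs(): the state, without advancing time (a new reading comes with each control period).
- read_camera(name): name is "scene" or "top"; returns a dict with "image" (480x640x3 uint8, blue, green, red), "fov_y" (degrees; the focal length in pixels is half the picture's height over the tangent of half this angle, whatever the lens; pixels are square), "cx", "cy" (the principal point, pixels), "dist_coeffs" ([k1, k2, p1, p2, k3] as OpenCV has them; the pictures are not rectified), "extrinsics" (4x4, takes a point from world to camera coordinates). Camera axes: x right, y up, looking along -z (the intrinsics and any distortion apply to the point x, -y, -z); pixel columns grow to the right and rows downward; lengths in m; the calibration is good to about 2 mm. A picture is of the moment at which its call begins. There is no depth.
- ticket.hand_in(): hands the job in; it is judged then, once.
The state is a dict: "clock": time; "joint_positions": joint angles; "qvel": joint speeds; "joint_efforts": joint torques, N m; "eef_pos": TCP position; "tcp_rot": TCP orientation; "wrist_force": force on the tool from outside, world axes, zero at the start; "torque": the same for the moment, N m; "width": opening from 0.0 (shut) to 1.0 (fully open); "grip_force": force on a finger pad.
Only numpy, scipy, OpenCV 4.12 (cv2) and the standard library are available. Lean on these libraries where they do the work, as an engineer would, in place of code of your own. Each camera call takes 0.05 s, during which the arm holds its last target. There are 200 camera calls.

### The job

Get the fixings ready for fitting the doorknob: pull the drawer of the hex key case all the way out, and lift the lid of the wall anchor box right back, past upright, until it rests on its stop. Leave both open, and leave the other things lying on the stool as they are.

Things in the scene. Friction and masses are not known exactly. Their poses are not given: they have to be found in the camera images.
- key_case: Red plastic hex key case with one drawer, fixed to the surface: 140 (x) x 150 (y) x 85 (high) mm. Origin under its centre; the drawer front is its -x face, at x = -70 mm, 75 mm high and reaching up to 80 mm above the surface. The drawer slides out along the case's own -x. The case and the anchor box may stand either way round (left or right), each turned a little.
- key_drawer (a joint): How far the drawer is out, in m: 0 shut, 0.085 at its end stop. It may start slightly ajar. It drags with about 1.5 N, has no spring and stays where it is left.
- key_drawer_handle (a point): Middle of the drawer's steel bar handle, moving with the drawer. The bar is round, 10 mm thick, 80 mm long and level, along the case's y; its axis stands 42 mm out from the drawer front (37 mm free behind it) and 58 mm above the surface, 27 mm below the case's top. Axes parallel to the case's.
- anchor_box: Grey plastic wall anchor box, fixed to the surface: 110 (x) x 150 (y) x 50 (high) mm without its lid. Origin under the middle of its rear edge, so that it spans x = -110 to 0 mm in its own frame; the hinge is along the rear edge.
- anchor_lid (a joint): Opening angle of the anchor box's lid, rad: 0 shut, 1.75 at its stop (leaning back 10 degrees past upright). It may start slightly ajar. The lid weighs about 120 g; the hinge is stiff (about 0.1 N m), so the lid stays where it is left.
- anchor_lid_hinge (a point): Middle of the lid's hinge line, above the box's origin, 50 mm above the surface. The hinge runs along the box's y; the lid (114 x 154 x 8 mm, its underside at the hinge's height when shut) reaches from it towards the box's -x and swings up and back towards +x. The point's axes turn with the lid.
- anchor_lid_handle (a point): Grip point on the lid's black upright grip tab, turning with the lid: 90 mm from the hinge line towards the lid's front edge (lid's own -x) and 31 mm above the hinge along the lid's own z. The tab is 14 (x) x 16 (y) mm and 33 mm tall above the lid's upper face; this point is 23 mm above that face. When pinched on its two y faces it can pivot between the finger pads as the lid turns.
- doorknob: Bystander: wooden doorknob standing on its foot, 56 mm across, 61 mm high. Origin at its underside.
- level: Bystander: aluminium torpedo level, 230 x 22 x 45 mm, standing on edge. Origin at its underside.
- screwdriver: Bystander: screwdriver lying flat, about 200 mm long.
- tape_measure: Bystander: black tape measure, 70 x 36 x 66 mm. Origin at its underside.
- mug: Bystander: white mug, 80 mm across, 90 mm high. Origin at its underside.
- rose: Bystander: brass ring (doorknob rose) lying flat, 54 mm across, 6 mm high. Origin at its underside.
- screw_jar: Bystander: closed jar, 66 mm across, 85 mm high. Origin at its underside.

How it is judged:
By the outcome, as a careful person would: the job done as asked, in the order asked, and still so for the second after the job is handed in, with the robot touching nothing.
It also fails if it takes over 54 s, if anything falls off the work surface, if the arm or the gripper's body presses on something with over 40 N, if the wrist force passes 120 N, or if a joint passes its speed limit or range.

## Working session

There is one attempt and no reset: what is moved stays moved. The work goes in short steps, Python scripts to look and compute and a tool call to move; the robot and the scene stay as the last step left them, time stands still between calls to the robot, and variables do not carry over. Pictures are saved under pics/ and viewed, at most 10 in all, crops included, and the job is handed in when it is done.

Besides the shell and the picture viewer there is one more tool, called after "Emit:" by a JSON object that holds its "name" and its "arguments". step_arm: Moves the arm, as the interface text tells. Its arguments: {"type":"object","properties":{"plan":{"type":"array","items":{"type":"array","items":{"type":"number"}}},"squeeze":{"type":"number"}},"required":["plan"]}

```bash
mkdir -p pics
python3 - <<'E'
from station import status, read_camera
import cv2,numpy as np
o=status.get_obs();print({k:np.round(v,3) for k,v in o.items()})
for n in("scene","top"):
    c=read_camera(n);cv2.imwrite(f"pics/{n}0.png",c["image"]);print(n,c["fov_y"],c["cx"],c["cy"],c["dist_coeffs"],np.round(c["extrinsics"],4).tolist())
E
```

```text
{'clock': np.float64(0.0), 'joint_positions': array([-1.348,  0.314,  0.045,  1.304,  0.   ,  1.431]), 'qvel': array([ 0.001,  0.001, -0.001,  0.001,  0.   ,  0.001]), 'joint_efforts': array([ 0.0000e+00, -4.8063e+01,  2.9853e+01,  1.9000e-02, -0.0000e+00,
       -0.0000e+00]), 'eef_pos': array([ 0.204, -0.537,  0.23 ]), 'tcp_rot': array([ 0.984,  0.18 , -0.   , -0.001]), 'wrist_force': array([0.439, 0.508, 0.36 ]), 'torque': array([ 0.042, -0.005,  0.007]), 'grip_force': np.float64(0.0), 'width': np.float64(0.998)}
scene 53.921926204902284 324.6967734289796 241.76337446769938 [-0.01752479  0.          0.          0.          0.        ] [[0.6277, 0.7784, 0.0098, -0.3364], [-0.6253, 0.4967, 0.6019, 0.2914], [0.4636, -0.384, 0.7985, -1.5862], [0.0, 0.0, 0.0, 1.0]]
top 57.314823516868934 315.3677344188028 232.3063198625219 [-0.0078013  0.         0.         0.         0.       ] [[0.0215, -0.9997, -0.0121, -0.0177], [0.9945, 0.0202, 0.1029, -0.5757], [-0.1026, -0.0142, 0.9946, -0.9321], [0.0, 0.0, 0.0, 1.0]]
```

View pics/scene0.png

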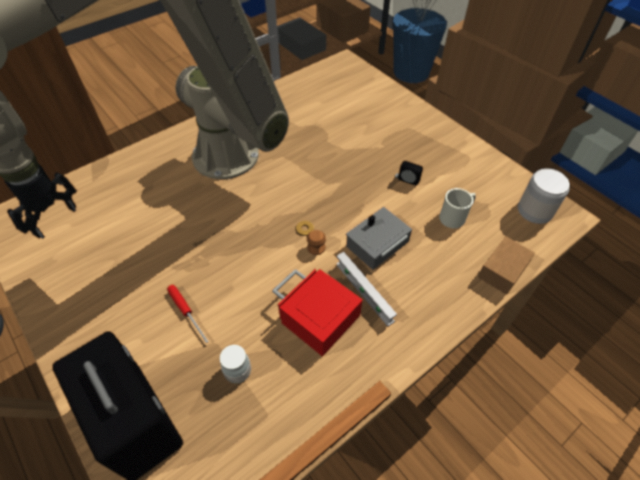

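View pics/top0.png

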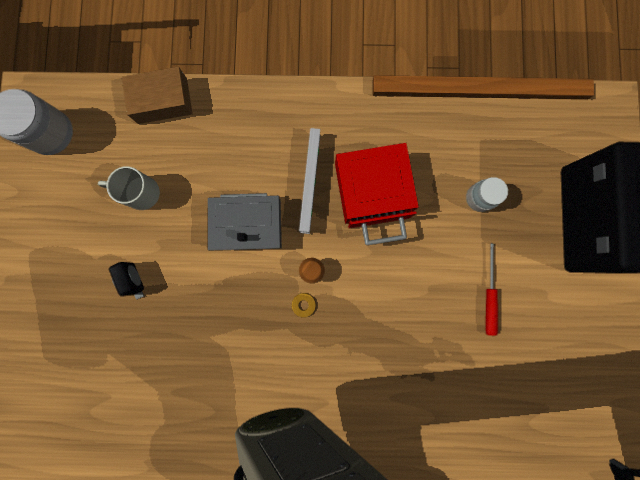

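The scene view shows the red case with its bar handle at about (290,285) and the grey box with its tab at (371,220). In the top view the handle is at about (386,238) and the tab at (242,237). The doorknob, at (312,270), stands close in front, between the case and the box. Next, enlarged crops.

Run:
```python
import cv2
for n,x,y,w,h,s in(("scene",260,205,190,150,4),("top",200,130,225,175,3.4)):
    i=cv2.imread(f"pics/{n}0.png")[y:y+h,x:x+w]
    i=cv2.resize(i,None,fx=s,fy=s,interpolation=cv2.INTER_CUBIC)
    for k in range(0,w,25): cv2.putText(i,str(x+k),(int((k+.5)*s),10),0,.35,(255,255,255),1);cv2.line(i,(int((k+.5)*s),12),(int((k+.5)*s),20),(255,255,255),1)
    for k in range(25,h,25): cv2.putText(i,str(y+k),(8,int((k+.5)*s)+4),0,.35,(255,255,255),1);cv2.line(i,(0,int((k+.5)*s)),(7,int((k+.5)*s)),(255,255,255),1)
    cv2.imwrite(f"pics/{n}0c.png",i)
```

```text
(no output)
```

View pics/scene0c.png

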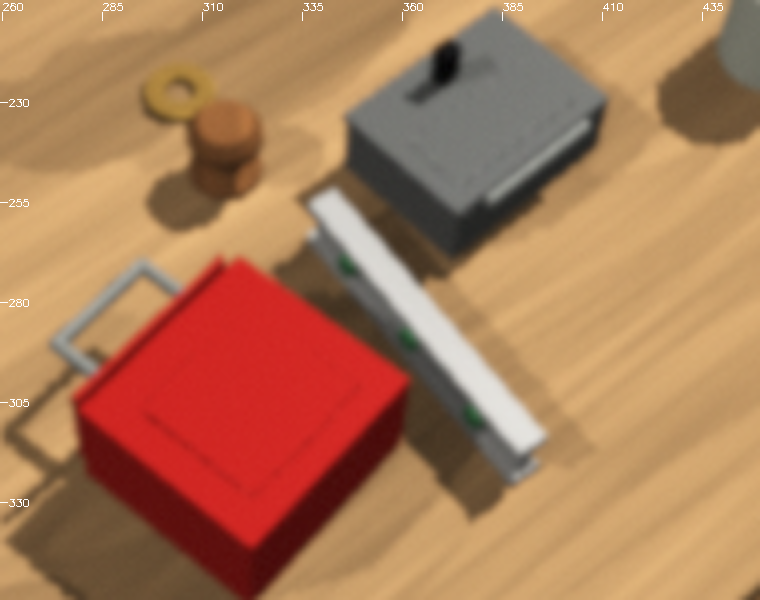

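View pics/top0c.png

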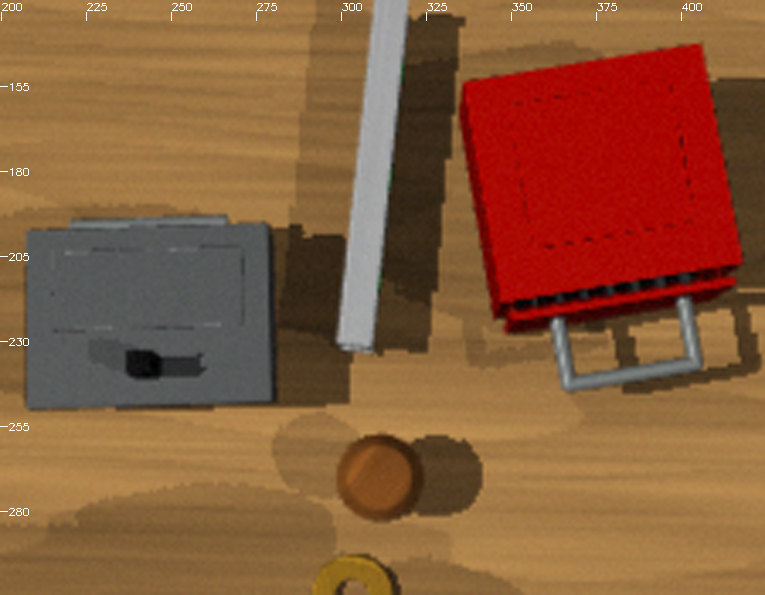

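The crops give the bar's ends at scene (273.5,290) and (295,271.5), top (366.6,242.7) and (404.8,237.4). The tab's top is at scene (371.8,215.8), top (240,236). The four lid corners and three case corners are also clear. I'll triangulate these.

```bash
cat > h.py <<'E'
import numpy as np,cv2
from station import status,read_camera
from scipy.spatial.transform import Rotation as R
def cam(n):
    c=read_camera(n);f=240/np.tan(np.radians(c["fov_y"])/2)
    K=np.array([[f,0,c["cx"]],[0,f,c["cy"]],[0,0,1]]);E=np.diag([1,-1,-1])@np.array(c["extrinsics"])[:3]
    return K,np.array(c["dist_coeffs"]),E,c["image"]
def tri(S,T,ps,pt):
    u=[cv2.undistortPoints(np.array(p,float).reshape(-1,1,2),c[0],c[1]).reshape(-1,2).T for c,p in((S,ps),(T,pt))]
    X=cv2.triangulatePoints(S[2],T[2],*u);X=(X[:3]/X[3]).T
    e=[np.linalg.norm(proj(c,X)-np.array(p),axis=1) for c,p in((S,ps),(T,pt))]
    return X,np.max(e,0)
def proj(c,X): return cv2.projectPoints(np.array(X,float).reshape(-1,1,3),cv2.Rodrigues(c[2][:,:3])[0],c[2][:,3],c[0],c[1])[0].reshape(-1,2)
E
python3 - <<'E'
from h import *
S,T=cam("scene"),cam("top")
d=dict(barR=((273.5,290.2),(404.8,237.4)),barL=((295.2,271.5),(366.6,242.7)),caseFL=((319.5,269),(346,218.3)),caseBL=((362,299.8),(335.4,154.2)),caseBR=((322,341.5),(405.4,142.4)),
tab=((371.8,215.8),(240.1,236)),lidFR=((346.2,233.8),(279.5,247.7)),lidFL=((383.8,207),(207.4,249.5)),lidBL=((411,229),(207.4,197.1)),lidBR=((374.5,257.5),(278,195.4)),knob=((316.5,235),(311.3,269.2)),levelNear=((342,253.2),(304.2,231)))
X,e=tri(S,T,*map(list,zip(*d.values())))
for n,x,r in zip(d,X,e):print(n,x.round(4),r.round(1))
P=dict(zip(d,X))
an=lambda v:np.degrees(np.arctan2(v[1],v[0])).round(1)
print("yaw case x:",an(P["caseBL"]-P["caseFL"]),"bar y-90",an(P["barL"]-P["barR"])-90,"back y-90",an(P["caseBL"]-P["caseBR"])-90)
print("box yaw",an(P["lidBL"]-P["lidFL"]),an(P["lidBR"]-P["lidFR"]),an(P["lidFL"]-P["lidFR"])-90,an(P["lidBL"]-P["lidBR"])-90)
E
```

```text
barR [ 0.5665 -0.1945  0.0599] 0.5
barL [ 0.5535 -0.115   0.0557] 0.1
caseFL [ 0.6008 -0.0699  0.0811] 0.3
caseBL [ 0.7371 -0.0452  0.0812] 0.0
caseBR [ 0.7639 -0.1923  0.0848] 0.3
tab [0.5589 0.1475 0.0942] 0.2
lidFR [0.54   0.071  0.0548] 0.8
lidFL [0.5323 0.2241 0.053 ] 0.3
lidBL [0.6436 0.2265 0.0579] 0.7
lidBR [0.6514 0.0765 0.0589] 0.5
knob [0.4953 0.0015 0.0601] 0.5
levelNear [0.5786 0.021  0.0471] 1.7
yaw case x: 10.3 bar y-90 9.299999999999997 back y-90 10.299999999999997
box yaw 1.2 2.9 2.9000000000000057 3.0
```

Everything fits the sizes given: bar height about 58 mm, case yaw about 10° and drawer about 12 mm ajar. The lid is shut, the box yaw is about 2.6° and the tab is 90 mm from the hinge. I'll begin the approach and add a helper that works out moves.

```bash
cat >> h.py <<'E'
def go(xyz,yaw):
    "turn (deg) and shift (mm) in tool axes to a tool-down pose, tool x at yaw deg"
    o=status.get_obs();A=R.from_quat(o["tcp_rot"]);B=R.from_euler("ZX",[yaw,180],degrees=True)
    print("t",round(float(o["clock"]),2),"turn",(A.inv()*B).as_rotvec(degrees=True).round(1),"shift",(A.inv().apply(np.array(xyz)-o["eef_pos"])*1000).round(1))
E
sed -i 's/^from station.*/from station import status,read_camera/' h.py
```

Emit:
{"name": "step_arm", "arguments": {"plan": [[0, 0, -8, 46, -23, 3, 0.4], [0, 0, -16, 92, -46, 6, 0.4], [0, 0, -24, 138, -69, 9, 0.4], [0, 0, -32, 184, -92, 12, 0.4], [0, 0, -40, 230, -115, 15, 0.4]], "squeeze": 40}}

```text
clock: 0.7
eef_pos: [0.374, -0.3524, 0.2166]
tcp_rot: [0.861, 0.508, 0.0, 0.0]
wrist_force: [0.7, 0.0, 0.2]
width: 0.397
grip_force: 0.0
```

```bash
python3 -c "
from h import *
go([.560,-.155,.20],100)"
```

```text
t 0.7 turn [  0.    0.  -38.9] shift [262.7  67.3  16.6]
```

Emit:
{"name": "step_arm", "arguments": {"plan": [[0, 0, -8, 45, 12, 3, 0.4], [0, 0, -16, 90, 24, 6, 0.4], [0, 0, -24, 135, 36, 9, 0.4], [0, 0, -32, 180, 48, 12, 0.4], [0, 0, -39, 225, 58, 15, 0.4]]}}

```text
clock: 1.2
eef_pos: [0.5348, -0.1844, 0.2015]
tcp_rot: [0.642, 0.767, -0.0, 0.0]
wrist_force: [-0.5, -0.9, -0.0]
width: 0.402
grip_force: 0.0
```

```bash
python3 -c "
from h import *
go([.560,-.155,.14],100)"
```

```text
t 1.2 turn [0.  0.  0.1] shift [24.5 30.  61.5]
```

Emit:
{"name": "step_arm", "arguments": {"plan": [[0, 0, 0, 12, 15, 25, 0.4], [0, 0, 0, 24, 30, 50, 0.4], [0, 0, 0, 24, 30, 60, 0.4], [0, 0, 0, 24, 30, 60, 0.4], [0, 0, 0, 24, 30, 60, 0.4]]}}

```text
clock: 1.7
eef_pos: [0.5588, -0.1579, 0.1423]
tcp_rot: [0.645, 0.765, -0.0, 0.0]
wrist_force: [0.3, -0.3, 0.8]
width: 0.4
grip_force: 0.0
```

```bash
python3 -c "
from h import *
go([.560,-.155,.037],100)
for n,x,y,w,h in(('top',330,130,110,150),('scene',230,210,130,150)):
    i=cam(n)[3];o=i[y:y+h,x:x+w];globals()[n]=cv2.resize(o,(400,int(h*400/w)),interpolation=2)[:540]
H=min(len(top),len(scene));cv2.imwrite('pics/pre.png',np.hstack([top[:H],scene[:H]]))"
```

```text
t 1.7 turn [-0.   0.  -0.3] shift [  2.7   1.7 105.3]
```

View pics/pre.png

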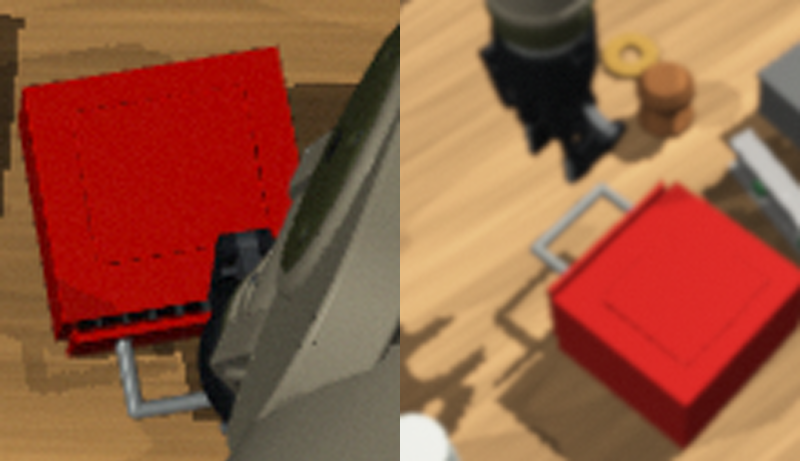

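The fingers straddle the bar: in the left panel the gripper is over the bar's middle, in the right panel it hangs above it near (575,170). Nothing else is near its descent path.

Emit:
{"name": "step_arm", "arguments": {"plan": [[0, 0, 0, 1, 0, 30, 0.4], [0, 0, 0, 2, 1, 60, 0.4], [0, 0, 0, 2, 1, 85, 0.4], [0, 0, 0, 2, 1, 105, 0.4], [0, 0, 0, 2, 1, 105, 0.4]]}}

```text
clock: 2.3
eef_pos: [0.5594, -0.1561, 0.0363]
tcp_rot: [0.645, 0.764, -0.0, 0.0]
wrist_force: [-0.4, -0.2, 0.2]
width: 0.4
grip_force: 0.0
```

Emit:
{"name": "step_arm", "arguments": {"plan": [[0, 0, 0, 0, 0, 0, 0.0], [0, 0, 0, 0, 0, 0, 0.0], [0, 0, 0, 0, 0, 0, 0.0], [0, 0, 0, 0, 0, 0, 0.0], [0, 0, 0, 0, 0, 0, 0.0]]}}

```text
clock: 2.8
eef_pos: [0.5605, -0.1559, 0.038]
tcp_rot: [0.644, 0.765, -0.0, 0.001]
wrist_force: [-0.7, -1.9, 6.3]
width: 0.094
grip_force: 39.4
```

```bash
python3 -c "
from h import *
o=status.get_obs();p=o['eef_pos'];print(p,o['width'],o['wrist_force'],o['torque']);go(p+.078*np.array([-np.cos(.175),-np.sin(.175),0]),100)"
```

```text
[ 0.56054051 -0.15589333  0.03803834] 0.09447038565193079 [-0.74468181 -1.90352206  6.33597311] [-0.37883569  0.27415959  0.0694919 ]
t 2.8 turn [ 0.1  0.1 -0.2] shift [ -0.3 -78.   -0.1]
```

The bar is gripped. Pulling.

Emit:
{"name": "step_arm", "arguments": {"plan": [[0, 0, 0, 0, -10, 0, 0.0], [0, 0, 0, 0, -24, 0, 0.0], [0, 0, 0, 0, -40, 0, 0.0], [0, 0, 0, 0, -54, 0, 0.0], [0, 0, 0, 0, -64, 0, 0.0]]}}

```text
clock: 3.3
eef_pos: [0.4975, -0.1676, 0.038]
tcp_rot: [0.644, 0.765, -0.0, 0.002]
wrist_force: [2.1, -4.1, 4.4]
width: 0.1
grip_force: 39.6
```

Emit:
{"name": "step_arm", "arguments": {"plan": [[0, 0, 0, 0, -4, 0, 0.0], [0, 0, 0, 0, -8, 0, 0.0], [0, 0, 0, 0, -11, 0, 0.0], [0, 0, 0, 0, -13, 0, 0.0], [0, 0, 0, 0, -14, 0, 0.0]]}}

```text
clock: 3.8
eef_pos: [0.4882, -0.1694, 0.0382]
tcp_rot: [0.644, 0.765, 0.003, 0.005]
wrist_force: [15.9, 0.6, -4.8]
width: 0.102
grip_force: 39.0
```

It stopped after 73.5 mm of travel with the wrist force risen to 16 N, which is the end stop. Release and rise.

Emit:
{"name": "step_arm", "arguments": {"plan": [[0, 0, 0, 0, 3, 0, 0.2], [0, 0, 0, 0, 3, 0, 0.4], [0, 0, 0, 0, 3, 0, 0.4], [0, 0, 0, 0, 3, 0, 0.4], [0, 0, 0, 0, 3, 0, 0.4]]}}

```text
clock: 4.3
eef_pos: [0.4852, -0.1676, 0.0364]
tcp_rot: [0.644, 0.765, -0.0, -0.0]
wrist_force: [0.3, 0.1, 0.1]
width: 0.397
grip_force: 0.0
```

Emit:
{"name": "step_arm", "arguments": {"plan": [[0, 0, 0, 0, 0, -20, 0.4], [0, 0, 0, 0, 0, -60, 0.4], [0, 0, 0, 0, 0, -105, 0.4], [0, 0, 0, 0, 0, -150, 0.4], [0, 0, 0, 0, 0, -165, 0.4]]}}

```text
clock: 4.8
eef_pos: [0.4876, -0.1688, 0.2067]
tcp_rot: [0.644, 0.765, 0.001, 0.003]
wrist_force: [0.1, -0.2, 0.2]
width: 0.397
grip_force: 0.0
```

```bash
python3 -c "
from h import *
go([.558,.1475,.20],182.6)"
```

```text
t 4.8 turn [  0.1   0.4 -82.8] shift [299.7 123.1   6.1]
```

Emit:
{"name": "step_arm", "arguments": {"plan": [[0, 0, -8, 40, 16, 0, 0.5], [0, 0, -16, 80, 32, 0, 0.5], [0, 0, -24, 120, 48, 0, 0.5], [0, 0, -32, 160, 65, 0, 0.5], [0, 0, -40, 200, 82, 0, 0.5]]}}

```text
clock: 5.3
eef_pos: [0.5325, 0.0448, 0.2017]
tcp_rot: [0.341, 0.94, -0.0, -0.0]
wrist_force: [0.8, -1.0, 0.3]
width: 0.498
grip_force: 0.0
```

```bash
python3 -c "
from h import *
go([.558,.1475,.15],182.6)
i=cam('top')[3][130:280,330:440];j=cam('scene')[3][210:360,230:340]
cv2.imwrite('pics/dr.png',cv2.resize(np.hstack([i,j]),None,fx=3.5,fy=3.5,interpolation=2))"
```

```text
t 5.3 turn [ -0.   -0.  -42.5] shift [46.3 95.2 51.7]
```

View pics/dr.png

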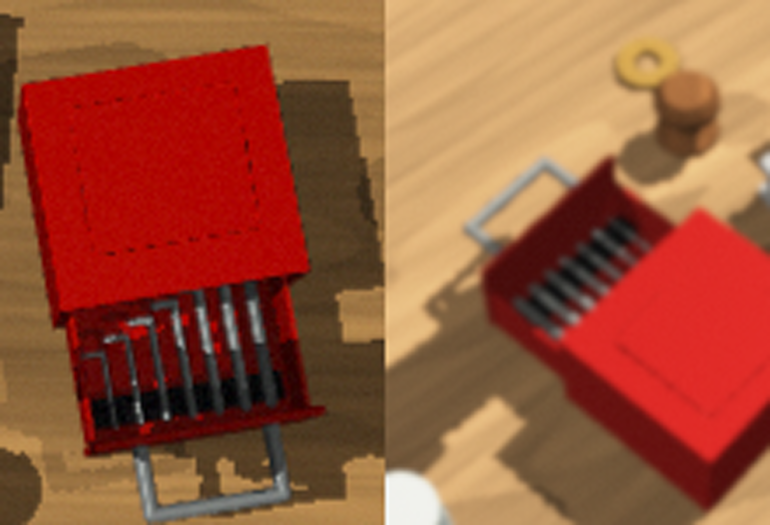

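The drawer is out, with the hex keys showing and the bar now at top (373,277)–(412,271). On to the tab.

Emit:
{"name": "step_arm", "arguments": {"plan": [[0, 0, -8, 10, 20, 10, 0.5], [0, 0, -17, 20, 40, 20, 0.5], [0, 0, -25, 30, 60, 30, 0.5], [0, 0, -34, 40, 80, 40, 0.5], [0, 0, -42, 46, 95, 52, 0.5]]}}

```text
clock: 5.9
eef_pos: [0.5589, 0.1459, 0.1493]
tcp_rot: [-0.018, 1.0, -0.0, -0.0]
wrist_force: [0.4, 0.0, -0.5]
width: 0.499
grip_force: 0.0
```

Emit:
{"name": "step_arm", "arguments": {"plan": [[0, 0, 0, 0, 0, 0, 0.5], [0, 0, 0, 0, 0, 0, 0.5], [0, 0, 0, 0, 0, 0, 0.5]]}}

```text
clock: 6.2
eef_pos: [0.5588, 0.1445, 0.1502]
tcp_rot: [-0.014, 1.0, -0.0, 0.0]
wrist_force: [-0.8, -0.2, 0.1]
width: 0.499
grip_force: 0.0
```

```bash
python3 -c "
from h import *
go([.558,.1475,.066],182.6)
j=cam('scene')[3][170:270,330:430];i=cam('top')[3][180:280,200:300]
cv2.imwrite('pics/tab.png',cv2.resize(np.hstack([i,j]),None,fx=3.9,fy=3.9,interpolation=2))"
```

```text
t 6.2 turn [-0.  0. -1.] shift [ 0.8  3.1 84.2]
```

View pics/tab.png

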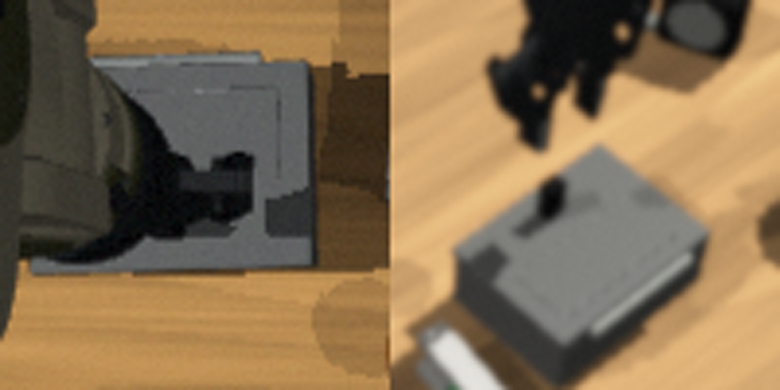

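The tab stands clear at right-panel (551,185), and the open fingers are above it on either side. Descend and close.

Emit:
{"name": "step_arm", "arguments": {"plan": [[0, 0, -1, 1, 3, 25, 0.5], [0, 0, -1, 1, 3, 50, 0.5], [0, 0, -1, 1, 3, 70, 0.5], [0, 0, -1, 1, 3, 84, 0.5], [0, 0, -1, 1, 3, 84, 0.5]], "squeeze": 30}}

```text
clock: 6.8
eef_pos: [0.5562, 0.1475, 0.0641]
tcp_rot: [-0.023, 1.0, -0.0, -0.002]
wrist_force: [-0.6, -0.1, 0.5]
width: 0.5
grip_force: 0.0
```

Emit:
{"name": "step_arm", "arguments": {"plan": [[0, 0, 0, 0, 0, 0, 0.0], [0, 0, 0, 0, 0, 0, 0.0], [0, 0, 0, 0, 0, 0, 0.0], [0, 0, 0, 0, 0, 0, 0.0], [0, 0, 0, 0, 0, 0, 0.0]]}}

```text
clock: 7.3
eef_pos: [0.5586, 0.1472, 0.067]
tcp_rot: [-0.024, 1.0, -0.001, 0.001]
wrist_force: [0.2, -4.7, 2.5]
width: 0.174
grip_force: 35.1
```

```bash
python3 -c "
from h import *
o=status.get_obs();p=o['eef_pos'];print(p,o['width'],o['wrist_force'],o['torque'],o['joint_positions'].round(2))
g=p[2]+.019;h=np.array([.6475,.1515]);u=np.array([np.cos(.045),np.sin(.045)]);r0=(p[:2]-h)@u;z0=g-.05
print(r0,z0)
for a in range(0,106,10):
    t=np.radians(a);r=r0*np.cos(t)+z0*np.sin(t);z=-r0*np.sin(t)+z0*np.cos(t)
    print(a,'tool -x',round(1000*(r-r0)),'up',round(1000*(z-z0)))
"
```

```text
[0.55863364 0.14722096 0.06700243] 0.1740544469584987 [ 0.16500508 -4.66264898  2.48324879] [-0.83790763  0.00553432  0.03900367] [ 0.12  0.42 -0.22  0.93 -0.    0.07]
-0.08896889345319757 0.036002432789673855
0 tool -x 0 up 0
10 tool -x 8 up 15
20 tool -x 18 up 28
30 tool -x 30 up 40
40 tool -x 44 up 49
50 tool -x 59 up 55
60 tool -x 76 up 59
70 tool -x 92 up 60
80 tool -x 109 up 58
90 tool -x 125 up 53
100 tool -x 140 up 45
```

Emit:
{"name": "step_arm", "arguments": {"plan": [[0, 0, 0, -3, 0, -7, 0.0], [0, 0, 0, -8, 0, -15, 0.0], [0, 0, 0, -13, 0, -22, 0.0], [0, 0, 0, -18, 0, -28, 0.0], [0, 0, 0, -24, 0, -34, 0.0]]}}

```text
clock: 7.8
eef_pos: [0.5798, 0.1483, 0.0996]
tcp_rot: [-0.024, 1.0, -0.001, -0.002]
wrist_force: [-3.9, -6.0, -4.0]
width: 0.181
grip_force: 33.4
```

Emit:
{"name": "step_arm", "arguments": {"plan": [[0, 0, 0, -6, 0, -6, 0.0], [0, 0, 0, -13, 0, -10, 0.0], [0, 0, 0, -20, 0, -15, 0.0], [0, 0, 0, -27, 0, -18, 0.0], [0, 0, 0, -35, 0, -21, 0.0]]}}

```text
clock: 8.3
eef_pos: [0.6149, 0.1501, 0.1213]
tcp_rot: [-0.024, 1.0, -0.001, -0.002]
wrist_force: [-4.0, -4.5, 1.6]
width: 0.178
grip_force: 32.4
```

Emit:
{"name": "step_arm", "arguments": {"plan": [[0, 0, 0, -8, 0, -2, 0.0], [0, 0, 0, -17, 0, -4, 0.0], [0, 0, 0, -25, 0, -5, 0.0], [0, 0, 0, -33, 0, -5, 0.0], [0, 0, 0, -41, 0, -4, 0.0]]}}

```text
clock: 8.8
eef_pos: [0.6578, 0.1523, 0.1267]
tcp_rot: [-0.024, 1.0, -0.001, 0.0]
wrist_force: [-3.0, -4.2, 4.6]
width: 0.178
grip_force: 30.6
```

Emit:
{"name": "step_arm", "arguments": {"plan": [[0, 0, 0, -9, 0, 1, 0.0], [0, 0, 0, -17, 0, 3, 0.0], [0, 0, 0, -25, 0, 6, 0.0], [0, 0, 0, -33, 0, 10, 0.0], [0, 0, 0, -40, 0, 14, 0.0]]}}

```text
clock: 9.3
eef_pos: [0.6997, 0.1545, 0.1132]
tcp_rot: [-0.024, 1.0, -0.0, 0.002]
wrist_force: [0.2, -4.1, 6.0]
width: 0.178
grip_force: 30.8
```

Emit:
{"name": "step_arm", "arguments": {"plan": [[0, 0, 0, -1, 0, 1, 0.0], [0, 0, 0, -2, 0, 1, 0.0], [0, 0, 0, -3, 0, 2, 0.0]]}}

```text
clock: 9.6
eef_pos: [0.7027, 0.1546, 0.1114]
tcp_rot: [-0.024, 1.0, -0.0, 0.002]
wrist_force: [1.0, -4.7, 6.3]
width: 0.177
grip_force: 31.1
```

Emit:
{"name": "step_arm", "arguments": {"plan": [[0, 0, 0, -2, 0, 1, 0.0], [0, 0, 0, -4, 0, 2, 0.0], [0, 0, 0, -5, 0, 3, 0.0], [0, 0, 0, -6, 0, 4, 0.0], [0, 0, 0, -6, 0, 4, 0.0]]}}

```text
clock: 10.1
eef_pos: [0.7061, 0.1548, 0.1089]
tcp_rot: [-0.024, 1.0, -0.001, 0.001]
wrist_force: [-9.1, -5.7, 17.1]
width: 0.181
grip_force: 32.2
```

```bash
python3 -c "
from h import *
j=cam('scene')[3][140:270,330:460];i=cam('top')[3][150:280,180:310]
cv2.imwrite('pics/lid.png',cv2.resize(np.hstack([i,j]),None,fx=3,fy=3,interpolation=2))"
```

```text
(no output)
```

View pics/lid.png

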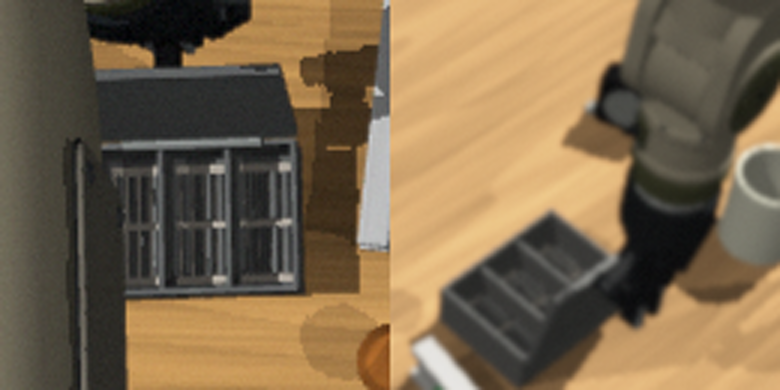

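The lid stands leaning back behind the open compartments, and the force rose to about 19 N, so it is on its stop. Release, ease away from the lid (+x) and rise.

Emit:
{"name": "step_arm", "arguments": {"plan": [[0, 0, 0, 0, 0, 0, 0.3], [0, 0, 0, 0, 0, 0, 0.5], [0, 0, 0, 0, 0, 0, 0.5], [0, 0, 0, 0, 0, 0, 0.5]]}}

```text
clock: 10.6
eef_pos: [0.7065, 0.156, 0.1042]
tcp_rot: [-0.024, 1.0, 0.0, -0.0]
wrist_force: [-0.4, 0.6, -0.1]
width: 0.501
grip_force: 0.0
```

Emit:
{"name": "step_arm", "arguments": {"plan": [[0, 0, 0, -3, 0, -15, 0.5], [0, 0, 0, -6, 0, -35, 0.5], [0, 0, 0, -6, 0, -60, 0.5], [0, 0, 0, -6, 0, -90, 0.5], [0, 0, 0, -6, 0, -120, 0.5]]}}

```text
clock: 11.1
eef_pos: [0.7123, 0.1562, 0.225]
tcp_rot: [-0.024, 1.0, 0.0, -0.001]
wrist_force: [0.4, 0.2, 0.5]
width: 0.501
grip_force: 0.0
```

Emit:
{"name": "step_arm", "arguments": {"plan": [[0, 0, 0, 20, 20, -20, 0.5], [0, 0, 0, 60, 60, -20, 0.5], [0, 0, 0, 100, 100, -20, 0.5], [0, 0, 0, 140, 140, -20, 0.5], [0, 0, 0, 180, 175, -20, 0.5]]}}

```text
clock: 11.6
eef_pos: [0.5404, 0.3088, 0.2444]
tcp_rot: [-0.024, 1.0, 0.0, -0.0]
wrist_force: [0.4, 0.7, -0.2]
width: 0.503
grip_force: 0.0
```

```bash
python3 -c "
from h import *
T=cam('top');S=cam('scene');cv2.imwrite('pics/end.png',np.hstack([cv2.resize(T[3][100:320,80:480],(800,440)),])) 
cv2.imwrite('pics/end.png',np.hstack([cv2.resize(c,(400,600),interpolation=2) for c in (T[3][130:310,200:320],S[3][165:285,330:410])]))
print(tri(S,T,[(253.3,274.6),(275.6,256)],[(412,270.7),(372.5,277.3)])[0].round(4))"
```

```text
[[ 0.4966 -0.209   0.0626]
 [ 0.4811 -0.1274  0.0572]]
```

View pics/end.png

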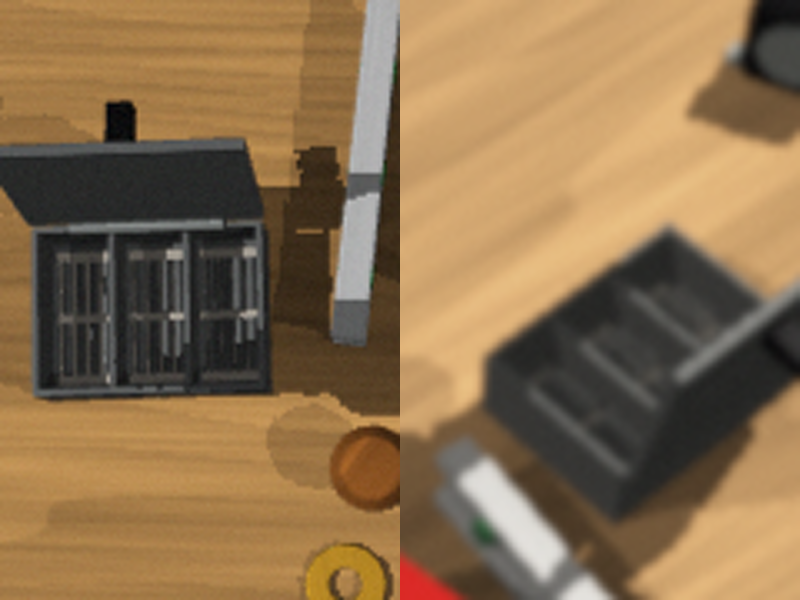

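The lid leans back with its tab behind it, and the level, doorknob and rose are undisturbed. Quick check of the lid's angle from its near upper corner, top (273,172.4) and scene (385.1,240.1).

```bash
python3 -c "
from h import *
T=cam('top');S=cam('scene')
X=tri(S,T,[(385.1,240.1)],[(273,172.4)]);print(X)
h=np.array([.6475,.1515,.05]);u=np.array([np.cos(.045),np.sin(.045)])
for a in (85,90,95,100):
    t=np.radians(a)
    for w in (0,.008):
        r=-.112*np.cos(t)+w*np.sin(t);z=.112*np.sin(t)+w*np.cos(t);p=[*(h[:2]+r*u-.077*np.array([-u[1],u[0]])),.05+z];print(a,w,proj(T,p).round(1),proj(S,p).round(1))"
```

```text
(array([[0.67646175, 0.07663451, 0.16195878]]), array([0.34050663]))
85 0 [[273.5 190.4]] [[374.5 232. ]]
85 0.008 [[273.4 186.2]] [[376.8 233.7]]
90 0 [[273.4 185.3]] [[377.3 234.2]]
90 0.008 [[273.3 181.2]] [[379.5 236.1]]
95 0 [[273.3 180.3]] [[380.  236.6]]
95 0.008 [[273.3 176.3]] [[382.3 238.7]]
100 0 [[273.3 175.5]] [[382.8 239.3]]
100 0.008 [[273.4 171.7]] [[385.  241.5]]
```

The corner matches a lid angle of 100°. The drawer bar has moved about 75 mm, to its end stop.

```bash
python3 -c "
from station import ticket
print(ticket.hand_in())"
```

```text
the job is handed in; nothing more can be done
None
```

The drawer is pulled out to its end stop, the lid rests back on its stop at about 100°, I saw nothing else disturbed in the pictures I checked, and the job is handed in at about 12 s of the 54 s allowed.

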